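# Load a paper roll into a bench holder on its spring-loaded spindle

## Robot

A 6-joint arm with a two-finger parallel gripper is mounted at the origin on the work surface. World frame = base frame: x ahead of the robot, y to its left, z up, the work surface at z = 0. Lengths are in m, angles in rad, forces in N, time in s.
With the tool pointing down it reaches from about 0.25 to 0.8 m from the base axis. Payload 8.5 kg.
Tool frame: the origin (TCP) lies between the finger pads; the fingertips stand 25 mm ahead of it and the grasp point (between the pads) lies 6 mm ahead of it; z points along the fingers, y is the line along which they close (so a half turn about z gives the same grasp; the last joint's range is limited). The gripper opens to 85 mm and grips with 20 to 120 N. Pads are 22 mm wide; open, the fingers measure 114 mm over their backs; the gripper's body (76 mm by 85 mm) begins 54 mm behind the grasp point. The pads swing forward as they close: fully open they stand 13 mm farther back than shut.
Start: joints at [1.114, 0.238, -0.013, 1.319, 0, 1.571], TCP at [0.232, 0.471, 0.256] pointing down, gripper open.
Joint ranges: [-2.66, 2.66], [-1.03, 1.9], [-1.14, 1.46], [-1.82, 2.27], [-1.45, 1.34], [-3.14, 3.14]. Speed limits (rad/s): [2.22, 2.22, 2.79, 3.14, 3.14, 3.14].

## Interface

Orientations are given as [roll, pitch, yaw] about the fixed x, y, z axes, in that order (R = Rz(yaw) Ry(pitch) Rx(roll)).
In Python, from bench import bot gives the robot as it stands.
- The arm moves only by the tool drive_tool, never from a script. Its argument "plan" is a list of rows, each a list of 7 numbers: the gripper's target within -1 to 1 (fully open at 1, half-way at 0, shut at -1), then the shift along the tool's x, y, z in m, then the turn, a rotation vector about the tool's x, y, z in rad. A call has 1 to 10 rows; each row shifts and turns the commanded pose from where the row before left it, along the tool's axes as they then stand; what a row does not reach is not made up. A row lasts 1/8 s, in which the tool goes at most 62.5 mm and 10.7 degrees, less where a joint would pass 70% of its speed; a pose out of reach is approached as far as the arm can. A call is refused whole if a number of a shift passes 0.0625 or a number of a turn 0.188, either way. A call with a gripper value outside its range is refused whole. The fingers move at their own pace and stop on an object; the grip force is fixed at half the most. Time passes only in rows, so rows that do not move let the fingers close. It gives the time, the measured TCP pose, the force, the opening and the grip force at its end, in the units of the state.
- bot.state(): the state, without advancing time (a new reading comes with each control period).
- bot.read_camera(name): name is "scene" or "side" or "wrist"; returns a dict with "frame" (400x640x3 uint8, red, green, blue), "range_z" (400x640 float32, m along the optical axis (not along the pixel's ray), 0 where there is no reading), "fx", "fy", "cx", "cy" (pixels), "origin" and "attitude" of the camera in the world. Camera axes: x right, y down, z forward; pixel columns grow to the right and rows downward; lengths in m; the calibration is good to about 2 mm. The wrist camera is an equidistant fisheye: a pixel r from the principal point sees the ray r / f radians off the axis. A picture is of the moment at which its call begins.
- bot.finish_job(): hands the job in; it is judged then, once.
Trained networks look in the newest picture that a camera, given by its name, has taken for a name from the list of things; names that differ only in an ending like _2 or _b are one class to them, and where a whole thing is asked for, a point or a joint stands for the part that bears it (a point fixed in the world has none). Each returns a list of dicts, best first, with "conf" (0 to 1); they miss things now and then, are a little off and sometimes report something else, mostly with a low value. They report only what shows in the picture. A call takes as long as a camera call.
- bot.trace(camera, name): "mask" (400x640 bool, what is visible of it) and "point" ([column, row] in pixels, amid what is visible of it).
The state is a dict: "clock": time; "qpos": joint angles; "qvel": joint speeds; "effort": joint torques, N m; "tool_pos": TCP position; "eef_rot": TCP orientation; "contact_force": force on the tool from outside, world axes, zero at the start; "ft_torque": the same for the moment, N m; "grip_width": finger opening in m; "grip_force": force on a finger pad.
Only numpy, scipy, OpenCV 4.12 (cv2) and the standard library are available. Lean on these libraries where they do the work, as an engineer would, in place of code of your own. Each camera call takes 0.05 s, during which the arm holds its last target. There are 200 camera calls.

## Task

Load the paper roll that lies on the mat into the roll holder. Slide the spring-loaded spindle, plunger end first, through the roll's core until its hexagonal collar is close up to the roll, then fit the spindle between the holder's two end cups by pressing its plunger in and letting it spring out again, so that both ends are home in the cups and the roll hangs on the spindle. Let go, and leave the other things on the table where they are.

Things in the scene. Friction and masses are not known exactly. Their poses are not given: they have to be found in the camera images.
- spindle: Loose spring-loaded spindle, 197 mm long with the spring free; origin at mid-length on its axis, x along it to the plunger end. Along x (mm): nose tip -98.5, hexagonal collar -68.5 to -63.5 (42 across flats), barrel -63.5 to +66.5 (30 dia., aluminium), plunger tip +98.5. About 0.15 kg. It starts lying on collar and barrel end, sloping 0.046 rad down to the plunger, origin 18 mm up
- nose_tip (a point): Centre of the end face of the spindle's fixed steel nose, on the axis. The nose is the short end beside the black hexagonal collar: 16 mm in diameter, 30 mm long, its last 4 mm chamfered. With the spindle lying free it can be gripped across, about 22 mm above the table
- plunger_tip (a point): Centre of the end face of the spindle's sprung steel plunger, on the axis; moves with the plunger. The plunger is 16 mm in diameter and stands 32 mm out of the barrel when free, its last 4 mm chamfered; a thin black band marks the barrel's plunger end
- plunger (a joint): How far the plunger is pressed into the barrel, m: 0 free, 0.028 fully in (spindle then 169 mm long). The spring takes about 3 N to start and 3.5 N more per 10 mm, 13 N fully in
- roll: Paper roll to be loaded: white paper on a cardboard core, 66 mm outside diameter, 76 mm wide, a 38 mm bore right through. Origin at its centre; x along the bore. It starts lying on its side on the mat, bore level, centre 32 mm up, free to be entered from either end. About 0.16 kg; slides or rolls if pushed. On the 30 mm barrel it hangs 4 mm low; 54 mm of barrel stay bare beyond it
- holder: Roll holder, fixed to the table; origin at the table under its middle, y along its cup-to-cup line (to cup_left). Plywood base 85 x 265 x 15 mm, a cheek at each end (inner faces 200 mm apart, round tops 120 mm above the table), a steel cup on each inner face. A tear-off bar runs along its front (-x) side, 41 mm from the cup line, top 60 mm up. Open from above between the cheeks
- cup_left (a point): Centre of the floor of the holder's end cup at greater y, 98 mm above the table. The two cups are equal, face each other level and take either end of the spindle: bore 24 mm, 10 mm deep, mouth slightly flared, rim 41 mm outside. Mouths are 172 mm apart, floors 192 mm: a fitted spindle stays pressed in 5 mm, its tips resting about 4 mm below the cups' axis
- cup_right (a point): The same point of the equal cup at smaller y, 192 mm from cup_left along the holder's y
- spare_roll_mid (a point): Bystander, centre at half height: another paper roll, 54 in diameter, with a narrow 25 core, standing on end, 110 high; not for this job. Sizes in mm
- thread_cone_mid (a point): Bystander, centre at half height: cone of grey thread, 72 in diameter at the foot, 125 high, upright. Sizes in mm
- pincushion_mid (a point): Bystander, centre at half height: round pincushion on a wooden foot, 72 in diameter, 48 high (pin heads to 65). Sizes in mm
- pin_dish_mid (a point): Bystander, centre at half height: open square dish of pins, 105 x 105 x 24 high. Sizes in mm
- rotary_cutter_mid (a point): Bystander, centre at half height: rotary cutter lying on the mat, 165 long, up to 45 high at its round blade. Sizes in mm
- tape_measure_mid (a point): Bystander, centre at half height: round tape-measure case lying flat, 54 in diameter, 17 high. Sizes in mm
- shears_mid (a point): Bystander, centre at half height: fabric shears lying flat, about 205 long, 15 high. Sizes in mm
- pen_mug_mid (a point): Bystander, centre at half height: white mug of pens, 82 in diameter plus a handle, mug 95 high, pens to 180. Sizes in mm

How it is judged:
By the outcome, as a careful person would: the job done as asked, in the order asked, and still so for the second after the job is handed in, with the robot touching nothing.
It also fails if it takes over 58 s, if anything falls off the work surface, if the arm or the gripper's body presses on something with over 40 N, if the wrist force passes 120 N, or if a joint passes its speed limit or range.

## Working session

There is one attempt and no reset: what is moved stays moved. The work goes in short steps, Python scripts to look and compute and a tool call to move; the robot and the scene stay as the last step left them, time stands still between calls to the robot, and variables do not carry over. Pictures are saved under pics/ and viewed, at most 12 in all, crops included, and the job is handed in when it is done.

Besides the shell and the picture viewer there is one more tool, called after "Emit:" as name([rows], argument=value, ...), one row to a line, values as JSON. drive_tool: Moves the arm, as the interface text tells. Its arguments: {"type":"object","properties":{"plan":{"type":"array"}},"required":["plan"]}

```bash
ls; mkdir -p pics; cat > h.py <<'E'
import numpy as np, cv2
from bench import bot
from scipy.spatial.transform import Rotation as R
np.set_printoptions(precision=4,suppress=True)
def att(c):
    a=np.array(c["attitude"],float)
    if a.shape==(3,3): return a
    return R.from_euler('xyz',a).as_matrix() if a.size==3 else R.from_quat(a).as_matrix()
def cloud(c,m=None):
    z=c["range_z"]; v,u=np.nonzero((z>0)&(m if m is not None else True))
    z=z[v,u]; x=(u-c["cx"])/c["fx"]; y=(v-c["cy"])/c["fy"]
    if c.get("_fish"):
        r=np.hypot(x,y); s=np.where(r>1e-6,np.tan(r)/np.maximum(r,1e-6),1); x=x*s;y=y*s
    P=np.stack([x*z,y*z,z],1)@att(c).T+np.array(c["origin"])
    return P
def cam(n):
    c=bot.read_camera(n); c["_fish"]=(n=="wrist"); return c
def save(c,f): cv2.imwrite("pics/"+f,cv2.cvtColor(c["frame"],cv2.COLOR_RGB2BGR))
E
python3 - <<'E'
from h import *
for n in ["scene","side"]:
    c=cam(n); save(c,n+"0.png"); print(n,c["fx"],c["fy"],c["cx"],c["cy"],c["origin"],c["attitude"])
    for t in ["spindle","roll","holder","nose_tip","plunger_tip","cup_left","cup_right","spare_roll_mid","thread_cone_mid","pincushion_mid","pin_dish_mid","rotary_cutter_mid","tape_measure_mid","shears_mid","pen_mug_mid"]:
        for d in bot.trace(n,t)[:2]:
            P=cloud(c,d["mask"]); 
            print(t,round(d["conf"],2),np.round(d["point"]),d["mask"].sum(),P.min(0) if len(P) else '',P.max(0) if len(P) else '',np.median(P,0) if len(P) else '')
print(bot.state())
E
```

```text
pics
scene 389.8895708784535 389.8895708784535 319.62165092484906 204.81485778016207 [0.8674 0.6537 0.9913] [-2.489  -0.0018  2.6258]
spindle 0.8 [262. 165.] 452 [ 0.5413 -0.3537 -0.0052] [ 0.6263 -0.1341  0.045 ] [ 0.595  -0.2307  0.0271]
spindle 0.25 [302. 246.] 2976 [ 0.5581 -0.0604 -0.0032] [0.6642 0.2445 0.1227] [0.6173 0.1072 0.0169]
roll 0.8 [347. 204.] 611 [ 0.3754  0.0137 -0.0017] [0.4643 0.0949 0.0686] [0.4358 0.0675 0.0554]
roll 0.63 [303. 243.] 3066 [ 0.5509 -0.0994 -0.0038] [0.6647 0.2445 0.1228] [0.6184 0.1081 0.0169]
holder 0.68 [302. 242.] 3146 [ 0.5434 -0.0994 -0.005 ] [0.6643 0.2445 0.1228] [0.617  0.1077 0.0167]
nose_tip 0.94 [259. 167.] 409 [ 0.5535 -0.323  -0.0052] [ 0.6263 -0.1324  0.045 ] [ 0.5949 -0.2228  0.0279]
cup_right 0.73 [303. 243.] 2965 [ 0.5468 -0.0584 -0.0032] [0.6643 0.2445 0.1228] [0.6177 0.1077 0.0171]
spare_roll_mid 0.7 [258. 212.] 148 [ 0.6584 -0.1002 -0.0012] [0.7065 0.0331 0.1714] [ 0.6799 -0.0709  0.0162]
spare_roll_mid 0.6 [322. 326.] 737 [ 0.651   0.3256 -0.0007] [0.7294 0.3861 0.1133] [0.7064 0.3689 0.0999]
thread_cone_mid 0.82 [224. 202.]
[... 2461 characters left out ...]
  0.0179]
shears_mid 0.57 [241. 162.] 556 [0.4732 0.2868 0.0001] [0.5811 0.4944 0.0208] [0.5372 0.4298 0.0135]
pen_mug_mid 0.71 [372. 180.] 1127 [ 0.6445 -0.0122  0.0006] [0.8789 0.166  0.1767] [0.7227 0.0172 0.0757]
{'clock': 1.6, 'qpos': array([ 1.114 ,  0.2382, -0.0135,  1.3192, -0.    ,  1.5708]), 'qvel': array([ 0.0003, -0.002 ,  0.0004,  0.0006, -0.0021,  0.0005]), 'effort': array([  0.0009, -53.8577,  34.6687,   0.003 ,  -0.    ,   0.    ]), 'tool_pos': array([0.2315, 0.4711, 0.2563]), 'eef_rot': array([-3.1415,  0.    ,  2.6848]), 'contact_force': array([-0.4692,  0.4247, -0.23  ]), 'ft_torque': array([-0.0289, -0.0264,  0.0576]), 'grip_force': 0.0, 'grip_width': 0.08561618157785773}
```

View pics/scene0.png

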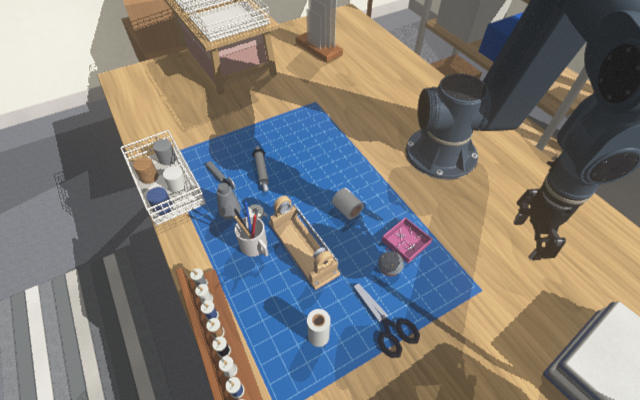

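View pics/side0.png

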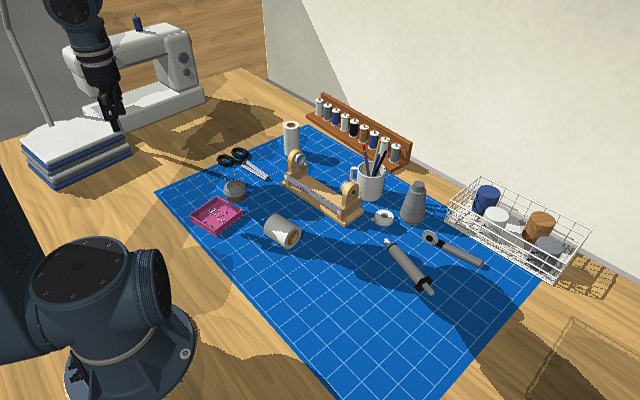

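```bash
cat > fit.py <<'E'
from h import *
from scipy.optimize import least_squares
def box(P,lo,hi): return P[np.all((P>lo)&(P<hi),1)]
def cyl(P,r,L,p0,zfix=None):
    # finite cylinder SDF; p=[x,y,z,yaw,pitch]
    def f(p):
        a=np.array([np.cos(p[3])*np.cos(p[4]),np.sin(p[3])*np.cos(p[4]),np.sin(p[4])])
        d=P-p[:3]; t=d@a; rr=np.linalg.norm(d-t[:,None]*a,axis=1)
        q=np.stack([rr-r,abs(t)-L/2],1)
        return np.where(q.max(1)<0,q.max(1),np.linalg.norm(np.maximum(q,0),axis=1))
    s=least_squares(f,p0,loss='soft_l1',f_scale=.002); return s.x,np.sqrt(np.mean(s.fun**2))
E
python3 - <<'E'
from fit import *
S={n:cloud(cam(n)) for n in ["scene","side"]}
for n,P in list(S.items())+[("both",np.vstack(list(S.values())))]:
    q=box(P,[.36,-.03,.012],[.5,.12,.09])
    b=min((cyl(q,.033,.076,[.425,.055,.033,y,0]) for y in [0,.8,1.57,2.4]),key=lambda s:s[1])
    print(n,"roll",len(q),b)
    q=box(P,[.5,-.38,.010],[.665,-.11,.06])
    m=q.mean(0); d=q[:,:2]-m[:2]; w,v=np.linalg.eigh(d.T@d); a=v[:,1]*np.sign(v[1,1])
    t=d@a; print(" spindle",len(q),m,np.arctan2(a[1],a[0]),"ends",m[:2]+a*t.min(),m[:2]+a*t.max(),np.ptp(t))
    b=cyl(q,.015,.13,[m[0],m[1],.018,np.arctan2(a[1],a[0]),-.046]); print("  cyl",b)
    q=box(P,[.5,-.06,.085],[.68,.27,.13]); 
    A,B=q[q[:,1]<.1],q[q[:,1]>.1]; print(" cheeks",len(A),len(B),A.min(0),A.max(0),B.min(0),B.max(0),A.mean(0),B.mean(0))
    q=box(P,[.5,-.06,.009],[.68,.27,.13]); rc=cv2.minAreaRect(q[:,:2].astype(np.float32)); print(" rect",rc)
    q=box(P,[.5,-.06,.013],[.68,.27,.020]); rc=cv2.minAreaRect(q[:,:2].astype(np.float32)); print(" base",rc)
E
```

```text
scene roll 586 (array([ 0.4263,  0.0511,  0.0322,  1.7222, -0.0093]), np.float64(0.002502588570275908))
 spindle 379 [ 0.5945 -0.2257  0.0281] 1.2886704617260072 ends [ 0.5672 -0.32  ] [ 0.6213 -0.1333] 0.1943800334588978
  cyl (array([ 0.5942, -0.2271,  0.0179,  1.2867, -0.0596]), np.float64(0.008752254802472038))
 cheeks 234 275 [ 0.5974 -0.009   0.0853] [0.6474 0.0269 0.1228] [0.5845 0.1946 0.0856] [0.6347 0.2309 0.1244] [0.6241 0.0104 0.1063] [0.6124 0.2177 0.1091]
 rect ((0.6161044836044312, 0.089453786611557), (0.09685912728309631, 0.30922308564186096), 5.6847453117370605)
 base ((0.6178745627403259, 0.08930635452270508), (0.09288067370653152, 0.30868327617645264), 5.752571105957031)
side roll 847 (array([0.4271, 0.0537, 0.0338, 1.729 , 0.0052]), np.float64(0.002980566178143744))
 spindle 822 [ 0.5858 -0.2424  0.0286] 1.3002893160355575 ends [ 0.5631 -0.3241] [ 0.6156 -0.1348] 0.19645906343858333
  cyl (array([ 0.593 , -0.2362,  0.0196,  1.2863, -0.0621]), np.float64(0.008774456448996035))
 cheeks 264 227 [ 0.5934 -0.0132  0.0854] [0.6454 0.0233 0.1239] [0.5814 0.1921 0.0851] [
[... 293 characters left out ...]
both roll 1433 (array([ 0.4266,  0.0527,  0.033 ,  1.7288, -0.0015]), np.float64(0.0030115771194783496))
 spindle 1201 [ 0.5885 -0.2371  0.0284] 1.2906616550012244 ends [ 0.5635 -0.3242] [ 0.6186 -0.1325] 0.19947910733790447
  cyl (array([ 0.5936, -0.2328,  0.019 ,  1.286 , -0.0625]), np.float64(0.00918537951672984))
 cheeks 498 502 [ 0.5934 -0.0132  0.0853] [0.6474 0.0269 0.1239] [0.5814 0.1921 0.0851] [0.6347 0.2309 0.1244] [0.6188 0.0046 0.1068] [0.6082 0.2129 0.1074]
 rect ((0.6161503195762634, 0.08936827629804611), (0.09721884876489639, 0.30954495072364807), 5.780092239379883)
 base ((0.6163755059242249, 0.0893741101026535), (0.09637731313705444, 0.30963587760925293), 5.854581832885742)
```

```bash
cat > go.py <<'E'
from h import *
def Rt(yaw,tilt=0):
    """tool x along heading yaw (plunger direction), pointing down; tilt>0 = heading end down"""
    return R.from_euler('z',yaw)*R.from_euler('y',tilt)*R.from_euler('x',np.pi)
def go(p,Rg,n,p0=None,R0=None):
    s=bot.state(); p0=np.array(s["tool_pos"] if p0 is None else p0); Rc=R.from_euler('xyz',s["eef_rot"]) if R0 is None else R0
    w=(Rc.inv()*Rg).as_rotvec(); dp=(np.array(p)-p0)/n
    print("clock",s["clock"],"turn/row",w/n,"dist/row",np.linalg.norm(dp))
    for i in range(n):
        print(list(np.round(Rc.inv().apply(dp),4)),end=' ' if i<n-1 else '\n'); Rc=Rc*R.from_rotvec(w/n)
E
python3 - <<'E'
from go import *
go([.568,-.312,.15],Rt(1.287),15)
E
```

```text
clock 1.7 turn/row [-0.      0.      0.0932] dist/row 0.05726313562384088
[np.float64(-0.0432), np.float64(-0.037), np.float64(0.0071)] [np.float64(-0.0464), np.float64(-0.0328), np.float64(0.0071)] [np.float64(-0.0493), np.float64(-0.0283), np.float64(0.0071)] [np.float64(-0.0517), np.float64(-0.0236), np.float64(0.0071)] [np.float64(-0.0537), np.float64(-0.0187), np.float64(0.0071)] [np.float64(-0.0552), np.float64(-0.0136), np.float64(0.0071)] [np.float64(-0.0562), np.float64(-0.0084), np.float64(0.0071)] [np.float64(-0.0567), np.float64(-0.0032), np.float64(0.0071)] [np.float64(-0.0568), np.float64(0.0021), np.float64(0.0071)] [np.float64(-0.0563), np.float64(0.0074), np.float64(0.0071)] [np.float64(-0.0554), np.float64(0.0126), np.float64(0.0071)] [np.float64(-0.054), np.float64(0.0177), np.float64(0.0071)] [np.float64(-0.0521), np.float64(0.0227), np.float64(0.0071)] [np.float64(-0.0498), np.float64(0.0274), np.float64(0.0071)] [np.float64(-0.047), np.float64(0.0319), np.float64(0.0071)]
```

Emit:
drive_tool([
  [1,-0.043,-0.037,0.005,0,0,0.093],
  [1,-0.046,-0.033,0.005,0,0,0.093],
  [1,-0.049,-0.028,0.005,0,0,0.093],
  [1,-0.052,-0.024,0.005,0,0,0.093],
  [1,-0.054,-0.019,0.005,0,0,0.093],
  [1,-0.055,-0.014,0.005,0,0,0.093],
  [1,-0.056,-0.008,0.005,0,0,0.093],
  [1,-0.057,-0.003,0.005,0,0,0.093],
  [1,-0.057,0.002,0.005,0,0,0.093],
  [1,-0.056,0.007,0.007,0,0,0.093],
])

```text
clock: 2.95
tool_pos: [0.456, -0.0531, 0.2045]
eef_rot: [3.141, 0.0, 1.751]
contact_force: [0.4, 1.6, 0.6]
grip_width: 0.0851
grip_force: 0.0
```

Emit:
drive_tool([
  [1,-0.055,0.013,0.01,0,0,0.093],
  [1,-0.054,0.018,0.01,0,0,0.093],
  [1,-0.052,0.023,0.01,0,0,0.093],
  [1,-0.05,0.027,0.01,0,0,0.093],
  [1,-0.047,0.032,0.01,0,0,0.093],
  [1,0,0,0,0,0,0],
])

```text
clock: 3.7
tool_pos: [0.5691, -0.3148, 0.1522]
eef_rot: [-3.14, 0.0, 1.285]
contact_force: [-0.2, -0.0, 0.7]
grip_width: 0.0858
grip_force: 0.0
```

```bash
python3 - <<'E'
from go import *
c=cam("wrist"); save(c,"w1.png"); print(c["fx"],c["cx"],c["cy"],c["origin"],c["attitude"])
P=cloud(c); q=P[(P[:,2]>.012)&(P[:,2]<.06)&(P[:,0]>.5)&(P[:,0]<.66)&(P[:,1]>-.37)&(P[:,1]<-.1)]
m=q.mean(0); d=q[:,:2]-m[:2]; w,v=np.linalg.eigh(d.T@d); a=v[:,1]*np.sign(v[1,1]); t=d@a
print(len(q),m,np.arctan2(a[1],a[0]),m[:2]+a*t.min(),m[:2]+a*t.max(),np.ptp(t))
n=np.array([-a[1],a[0]])
for k in np.arange(t.min(),t.max(),.015):
    g=q[(t>=k)&(t<k+.015)]
    if len(g): s=(g[:,:2]-m[:2])@n; print(round(k-t.min(),3),len(g),s.min(),s.max(),g[:,2].max())
go([.568,-.312,.03],Rt(1.287),3)
E
```

```text
309.70691628693146 316.59924395925617 201.30884806431104 [ 0.5895 -0.2477  0.2694] [ 2.8578  0.0005 -0.2867]
7230 [ 0.5924 -0.2403  0.0295] 1.2864314006218647 [ 0.5674 -0.326 ] [ 0.6174 -0.1548] 0.17841816077932127
0.0 300 -0.007549667353102828 0.007442483369556195 0.031215974959893478
0.015 287 -0.021974302464846343 0.02262103764878348 0.030345210226358166
0.03 968 -0.023796953712401113 0.023611887872895577 0.04340733405805444
0.045 700 -0.014480317381269486 0.01425528529525638 0.036845803382470094
0.06 710 -0.014484594240491465 0.014121694643409096 0.03611872285387621
0.075 705 -0.014442458970946022 0.01478062270371604 0.03480835149899936
0.09 727 -0.01444251979770151 0.014774831689685483 0.03478110797551304
0.105 699 -0.014518855399274779 0.013950790298259224 0.033909982986145115
0.12 659 -0.014477386128054309 0.013885817495535779 0.032431483484524515
0.135 656 -0.013872345920604264 0.014825140038296443 0.0326507081876089
0.15 618 -0.014871295382636495 0.015097082847333989 0.03207720147966989
0.165 201 -0.007846334761484447 0.00690390537034028 0.023947138474268714
clock 3.75 turn/row [-0.0006 -0.0001  0.0002] dist/row 0.04094273395238395
[np.float64(0.0003), np.float64(-0.0002), np.float64(0.0409)] [np.float64(0.0003), np.float64(-0.0002), np.float64(0.0409)] [np.float64(0.0003), np.float64(-0.0002), np.float64(0.0409)]
```

View pics/w1.png

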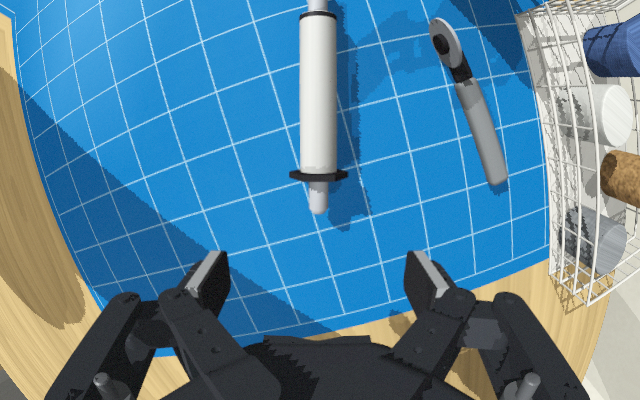

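Emit:
drive_tool([
  [1,0.002,0.001,0.05,0,0,0],
  [0.3,0,0,0.05,0,0,0],
  [0,0,0,0.022,0,0,0],
  [-0.5,0,0,0,0,0,0],
  [-1,0,0,0,0,0,0],
  [-1,0,0,0,0,0,0],
  [-1,0,0,0,0,0,0],
  [-1,0,0,0,0,0,0],
])

```text
clock: 4.75
tool_pos: [0.5709, -0.3101, 0.0336]
eef_rot: [3.139, 0.0, 1.29]
contact_force: [0.1, 1.6, 7.3]
grip_width: 0.0142
grip_force: 59.3
```

Emit:
drive_tool([
  [-1,0,0,-0.02,0,0,0],
  [-1,0,0,-0.03,0,0,0],
  [-1,0,0,-0.03,0,0,0],
  [-1,0,0,0,0,0,0],
])

```text
clock: 5.25
tool_pos: [0.5714, -0.3107, 0.1148]
eef_rot: [3.137, 0.001, 1.29]
contact_force: [0.5, -0.6, -2.3]
grip_width: 0.0135
grip_force: 58.6
```

```bash
cat > sp.py <<'E'
from fit import *
def spindle(c,show=None):
    """fit barrel from wrist/other camera near tool, in world"""
    s=bot.state(); p=np.array(s["tool_pos"]); Rc=R.from_euler('xyz',s["eef_rot"])
    P=cloud(c); L=Rc.inv().apply(P-p)   # tool frame
    return P,L,p,Rc
E
python3 - <<'E'
from sp import *
c=cam("wrist"); save(c,"w2.png"); P,L,p,Rc=spindle(c); print(p,Rc.as_euler('xyz'),bot.state()["contact_force"],bot.state()["grip_width"])
q=L[(abs(L[:,1])<.04)&(L[:,2]<.06)&(L[:,0]>.005)&(L[:,0]<.22)]
for k in np.arange(.0,.22,.01):
    g=q[(q[:,0]>=k)&(q[:,0]<k+.01)]
    if len(g)>5: print(round(k,3),len(g),"y",g[:,1].min(),g[:,1].max(),"top z",np.percentile(g[:,2],2))
E
```

```text
[ 0.5706 -0.3102  0.1131] [3.1398 0.0008 1.2896] [-0.1165  0.6441 -1.5466] 0.013683049000754215
0.0 7493 y -0.039972266095013524 0.03999544547789903 top z -0.07606492622831597
0.01 18933 y -0.03999055455662384 0.039997982813651925 top z -0.07992854997956474
0.02 1529 y -0.01583166498238456 0.01716245301644432 top z -0.0035415199968969733
0.03 1616 y -0.013054336011524696 0.015901513537911163 top z -0.0027744419747494213
0.04 1696 y -0.013103346807352366 0.01611739845332718 top z -0.0021881842680088032
0.05 1742 y -0.01276218542647848 0.01605749324634067 top z -0.001818163929097321
0.06 1783 y -0.013156204342258568 0.016319488487225187 top z -0.0012170366098300874
0.07 1758 y -0.012581921286156289 0.016267473645722598 top z -0.0005053167763661169
0.08 1720 y -0.013043007650241509 0.01632839326509891 top z -3.9701726946455145e-06
0.09 1647 y -0.01259035440740119 0.016465436953277044 top z 0.0005243270743684574
0.1 1568 y -0.012837915547386808 0.016651769682080788 top z 0.0010679376995871663
0.11 1158 y -0.012444999793749772 0.01667284550510394 top z 0.0017935243174288615
0.12 14 y -0.012109707755408034 0.016902939791701595 top z 0.011019958032302645
```

View pics/w2.png

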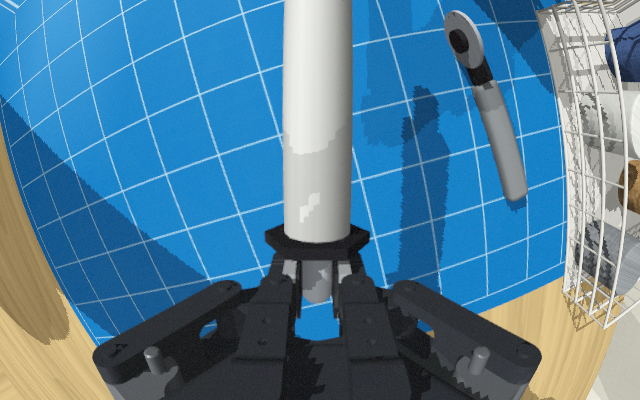

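```bash
cat >> go.py <<'E'
OFF=np.array([.0833,.0017,.0153])
def tcp(S,Rg,off=OFF): return np.array(S)-Rg.apply(off)
E
python3 - <<'E'
from go import *
a=np.array([np.cos(1.729),np.sin(1.729),0]); C=np.array([.4266,.0527,.0325]); Rg=Rt(1.729,-.058)
print(Rg.apply([1,0,.058])); T=tcp(C-.1765*a,Rg); print(T); go(T,Rg,5)
E
```

```text
[-0.1578  0.9892  0.0001]
[ 0.466  -0.2049  0.0429]
clock 5.3 turn/row [ 0.0029  0.0116 -0.0878] dist/row 0.032839868079284594
[np.float64(0.0145), np.float64(-0.026), np.float64(0.014)] [np.float64(0.0165), np.float64(-0.0246), np.float64(0.0142)] [np.float64(0.0184), np.float64(-0.023), np.float64(0.0145)] [np.float64(0.0202), np.float64(-0.0213), np.float64(0.0148)] [np.float64(0.0218), np.float64(-0.0194), np.float64(0.0151)]
```

Emit:
drive_tool([
  [-1,0.0145,-0.026,0.014,0.003,0.0116,-0.088],
  [-1,0.0165,-0.0246,0.014,0.003,0.0116,-0.088],
  [-1,0.0184,-0.023,0.0145,0.003,0.0116,-0.088],
  [-1,0.02,-0.0213,0.015,0.003,0.0116,-0.088],
  [-1,0.0218,-0.0194,0.015,0.003,0.0116,-0.088],
  [-1,0,0,0,0,0,0],
  [-1,0,0,0,0,0,0],
])

```text
clock: 6.18
tool_pos: [0.4655, -0.2049, 0.0422]
eef_rot: [-3.139, -0.059, 1.729]
contact_force: [0.9, -0.7, -1.6]
grip_width: 0.0141
grip_force: 58.7
```

```bash
python3 - <<'E'
from sp import *
c=cam("wrist"); save(c,"w3.png"); P,L,p,Rc=spindle(c); print(p,Rc.as_euler('xyz'),bot.state()["contact_force"],bot.state()["grip_width"])
q=P[(P[:,2]>.012)&(P[:,2]<.09)&(P[:,0]>.36)&(P[:,0]<.5)&(P[:,1]>.0)&(P[:,1]<.12)]; print(len(q))
if len(q)>50: print(cyl(q,.033,.076,[.4266,.0527,.033,1.729,0]))
q=L[(abs(L[:,1])<.025)&(L[:,2]<.035)&(L[:,0]>.025)&(L[:,0]<.19)]
for k in np.arange(.02,.2,.015):
    g=q[(q[:,0]>=k)&(q[:,0]<k+.015)]
    if len(g)>5: print(round(k,3),len(g),"y",g[:,1].min(),g[:,1].max(),"top z",np.percentile(g[:,2],2))
# external cams
Q=np.vstack([cloud(cam(n)) for n in ["scene","side"]])
r=Q[(Q[:,2]>.012)&(Q[:,2]<.09)&(Q[:,0]>.36)&(Q[:,0]<.5)&(Q[:,1]>.005)&(Q[:,1]<.12)]; print("roll",cyl(r,.033,.076,[.4266,.0527,.033,1.729,0]))
r=Q[(Q[:,2]>.012)&(Q[:,2]<.07)&(Q[:,0]>.40)&(Q[:,0]<.5)&(Q[:,1]>-.16)&(Q[:,1]<-.06)]; print("barrel",len(r),cyl(r,.015,.13,[.453,-.11,.033,1.729,0]))
E
```

```text
[ 0.4659 -0.2052  0.0424] [-3.14   -0.0587  1.729 ] [ 0.2811  0.0336 -1.5945] 0.013774363220580121
0
0.02 1580 y -0.014803602577539772 0.014260122410894747 top z -0.001301767793957428
0.035 2509 y -0.014874862011838293 0.014408828820273455 top z -0.0006521786690521272
0.05 2624 y -0.01482798671595174 0.014526462436101189 top z 0.000334127903029992
0.065 2653 y -0.014814620947199219 0.014578497846826506 top z 0.0011148366552432404
0.08 2562 y -0.014856385832666429 0.014552112695404148 top z 0.002024453970734688
0.095 2387 y -0.014635392719996154 0.014772250570641528 top z 0.002852854127684996
0.11 1231 y -0.014328308655972568 0.014973038432925993 top z 0.003601351117232371
roll (array([ 0.4267,  0.0527,  0.033 ,  1.733 , -0.003 ]), np.float64(0.0030450854650078056))
barrel 719 (array([ 0.453 , -0.123 ,  0.0311,  1.7298,  0.0038]), np.float64(0.0016178740757550184))
```

View pics/w3.png

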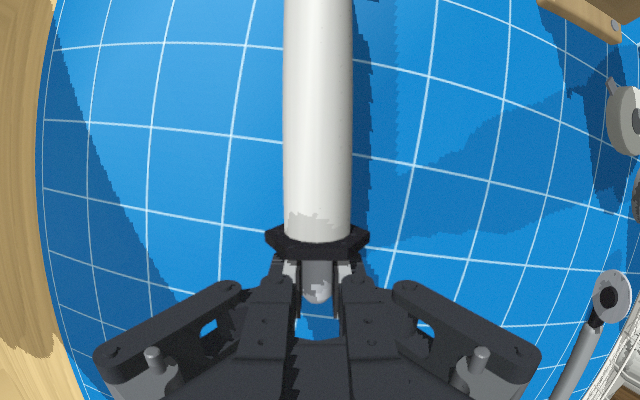

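Emit:
drive_tool([
  [-1,0,0.002,-0.0015,0,0,0],
  [-1,0.025,0,0.0015,0,0,0],
  [-1,0.025,0,0.0015,0,0,0],
  [-1,0.025,0,0.0015,0,0,0],
  [-1,0.02,0,0.001,0,0,0],
  [-1,0,0,0,0,0,0],
])

```text
clock: 7.08
tool_pos: [0.4523, -0.1097, 0.0445]
eef_rot: [-3.14, -0.059, 1.731]
contact_force: [-0.2, 0.1, -1.4]
grip_width: 0.0142
grip_force: 58.7
```

```bash
python3 - <<'E'
from sp import *
c=cam("wrist"); P,L,p,Rc=spindle(c); print(p,Rc.as_euler('xyz'))
Q=np.vstack([cloud(cam(n)) for n in ["scene","side"]])
r=Q[(Q[:,2]>.012)&(Q[:,2]<.09)&(Q[:,0]>.36)&(Q[:,0]<.5)&(Q[:,1]>.014)&(Q[:,1]<.12)]; print("roll",cyl(r,.033,.076,[.4266,.0527,.033,1.729,0]))
r=Q[(Q[:,2]>.012)&(Q[:,2]<.07)&(Q[:,0]>.38)&(Q[:,0]<.5)&(Q[:,1]>-.07)&(Q[:,1]<0.0)]; print("barrel",len(r),cyl(r,.015,.13,[.44,-.03,.033,1.729,0]))
E
```

```text
[ 0.4526 -0.1104  0.0445] [-3.1402 -0.0588  1.7309]
roll (array([ 0.4268,  0.0521,  0.0329,  1.7282, -0.0061]), np.float64(0.002060621135503504))
barrel 461 (array([ 0.4449, -0.0635,  0.0331,  1.7286, -0.0024]), np.float64(0.0015527017181119905))
```

Emit:
drive_tool([
  [-1,0.025,0,0.0015,0,0,0],
  [-1,0.025,0,0.0015,0,0,0],
  [-1,0.025,0,0.0015,0,0,0],
  [-1,0.015,0,0.001,0,0,0],
  [-1,0,0,0,0,0,0],
])

```text
clock: 7.85
tool_pos: [0.438, -0.0213, 0.0441]
eef_rot: [-3.14, -0.059, 1.731]
contact_force: [0.4, -0.3, -1.4]
grip_width: 0.014
grip_force: 58.7
```

```bash
python3 - <<'E'
from sp import *
c=cam("wrist"); save(c,"w4.png"); P,L,p,Rc=spindle(c); print(p,Rc.as_euler('xyz'))
q=L[(abs(L[:,1])<.04)&(L[:,2]<.04)&(L[:,0]>.02)&(L[:,0]<.14)&(L[:,2]>-.04)]
for k in np.arange(.02,.14,.005):
    g=q[(q[:,0]>=k)&(q[:,0]<k+.005)]
    if len(g)>5: print(round(k,3),len(g),"y",g[:,1].min(),g[:,1].max(),"top z",np.percentile(g[:,2],2))
Q=np.vstack([cloud(cam(n)) for n in ["scene","side"]])
r=Q[(Q[:,2]>.012)&(Q[:,2]<.09)&(Q[:,0]>.36)&(Q[:,0]<.5)&(Q[:,1]>.014)&(Q[:,1]<.09)]; print("roll",cyl(r,.033,.076,[.4266,.0527,.033,1.729,0]))
E
```

```text
[ 0.4382 -0.0217  0.0441] [-3.1398 -0.0589  1.7304]
0.02 749 y -0.014511722802565763 0.0141548793398363 top z -0.002027615327427809
0.025 732 y -0.01438657369576892 0.01405133606917294 top z -0.0016798985820085115
0.03 65 y -0.0067278275061505854 0.0077066703958870745 top z -0.0016641937160328277
0.035 1420 y -0.03014578534655639 0.03182139992697882 top z -0.019084086884543754
0.04 2116 y -0.0313093452588097 0.03281224749696997 top z -0.018978301220688495
0.045 2163 y -0.029983846738467688 0.03167442039832062 top z -0.018776308024361532
0.05 2220 y -0.03109115326904294 0.0328331014593274 top z -0.018429878398612657
0.055 2258 y -0.02988816204341911 0.032613021908993595 top z -0.018071655035254836
0.06 2254 y -0.03144690843580239 0.031944750777087035 top z -0.01784876257800752
0.065 2312 y -0.02993756582324853 0.03310636000054993 top z -0.017542297755956424
0.07 2272 y -0.03150446191610357 0.03280948573625118 top z -0.017204924674096726
0.075 2250 y -0.03126675137249313 0.032139293207428594 top z -0.01693146939058548
0.08 2211 y -0.031130563179130887 0.032810144344030755 top z -0.016583899767770634
0.085 2176 y -0.03156959681691522 0.03273876801154273 top z -0.01637446426446778
0.09 2128 y -0.02994621929610093 0.032351439343771604 top z -0.01611886086282114
0.095 2037 y -0.030879020614517753 0.03210794530288404 top z -0.01575490908163118
0.1 1990 y -0.02953906107616606 0.033696955574799035 top z -0.01555910912002385
0.105 1908 y -0.031057928194830848 0.033309909541532845 top z -0.015204587112537133
0.11 317 y -0.029251074309494352 0.030506603159841054 top z -0.013990151813030252
roll (array([0.4267, 0.0523, 0.0329, 1.7175, 0.0029]), np.float64(0.0016452979056726191))
```

View pics/w4.png

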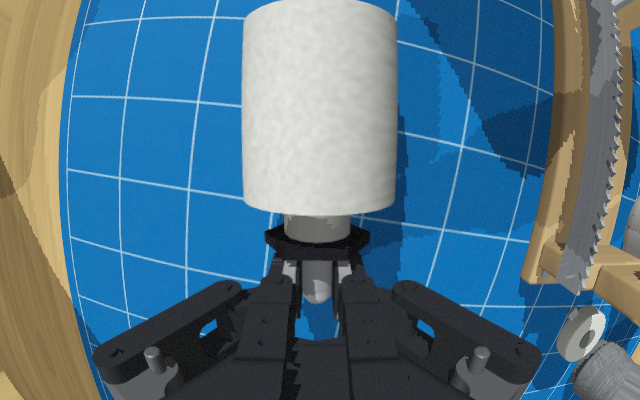

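Emit:
drive_tool([
  [-1,0.0075,0,0.0015,0,0,0],
  [-1,0.006,0,0.0025,0,0,0],
  [-1,0,0,0,0,0,0],
  [-0.3,0,0,0,0,0,0],
  [0,0,0,0,0,0,0],
  [0,0,0,0,0,0,0],
])

```text
clock: 8.75
tool_pos: [0.4358, -0.008, 0.0409]
eef_rot: [-3.14, -0.059, 1.73]
contact_force: [0.0, -0.2, -0.4]
grip_width: 0.0427
grip_force: 0.0
```

```bash
python3 - <<'E'
from sp import *
c=cam("wrist"); P,L,p,Rc=spindle(c); print(p,Rc.as_euler('xyz'))
q=L[(abs(L[:,1])<.04)&(L[:,2]<.04)&(L[:,0]>.005)&(L[:,0]<.13)&(L[:,2]>-.04)]
for k in np.arange(.01,.12,.004):
    g=q[(q[:,0]>=k)&(q[:,0]<k+.004)]
    if len(g)>5: print(round(k,3),len(g),"y",g[:,1].min(),g[:,1].max(),"top z",np.percentile(g[:,2],2))
from go import *
a=np.array([np.cos(1.726),np.sin(1.726),0])
go(p+[0,0,.085],Rt(1.726),3)
E
```

```text
[ 0.4358 -0.008   0.0409] [-3.1398 -0.0593  1.7298]
0.01 2089 y -0.035131149101018236 0.03516097425370446 top z -0.034692904799511516
0.014 253 y -0.02159328352792839 0.022366211210708028 top z -0.03948817724413391
0.022 1253 y -0.03007446856662341 0.032208567829812434 top z -0.023102773232062064
0.026 1592 y -0.03091673976511211 0.031535656677333095 top z -0.02289816012443598
0.03 1653 y -0.029885700441569123 0.031916031475636424 top z -0.02266464050734578
0.034 1708 y -0.03130111450890052 0.031666000899770515 top z -0.022496448521946124
0.038 1753 y -0.031272907000979684 0.031833144692131714 top z -0.022263576190874584
0.042 1796 y -0.03005890551863501 0.031574305506442184 top z -0.022046547750273142
0.046 1846 y -0.03130262197338853 0.03202235270729443 top z -0.021841715178009577
0.05 1857 y -0.029681730464856587 0.03212151254847218 top z -0.021543677534642508
0.054 1901 y -0.031202780056889742 0.0320939290036996 top z -0.02132239833337339
0.058 1926 y -0.029893176828595668 0.03245830920152753 top z -0.021079373750077277
0.062 1887 y -0.03169768747180744 0.032074758250960726 top z
[... 643 characters left out ...]
282662035 top z -0.01904215507145377
0.102 207 y -0.011581763121182436 0.013050452508473299 top z 0.0036295732821863083
0.106 603 y -0.014169008836385671 0.01488117505888245 top z 0.003828142758100769
0.11 592 y -0.01386536412933093 0.015454949074511967 top z 0.004104622968701659
0.114 536 y -0.01393399666532638 0.015097951922687005 top z 0.0044138417926343045
0.118 93 y -0.013916098972775686 0.015147157612958895 top z 0.007951357195934023
clock 8.8 turn/row [-0.0006 -0.0198  0.0013] dist/row 0.02833333333333334
[np.float64(0.0017), np.float64(-0.0001), np.float64(-0.0283)] [np.float64(0.0011), np.float64(-0.0), np.float64(-0.0283)] [np.float64(0.0006), np.float64(-0.0), np.float64(-0.0283)]
```

Emit:
drive_tool([
  [0,-0.001,0,-0.02,0,0,0],
  [0,0.0015,0,-0.033,0,-0.029,0],
  [0.3,0.001,0,-0.033,0,-0.029,0],
  [0.5,0.057,0,0,0,0,0],
  [0.5,0.0565,0,0,0,0,0],
  [0.5,0,0,0,0,0,0],
])

```text
clock: 9.55
tool_pos: [0.4177, 0.1045, 0.1271]
eef_rot: [-3.14, -0.002, 1.735]
contact_force: [-0.1, -0.2, 0.1]
grip_width: 0.0638
grip_force: 0.0
```

```bash
python3 - <<'E'
from sp import *
c=cam("wrist"); P,L,p,Rc=spindle(c); print(p,Rc.as_euler('xyz'))
c2=[cam(n) for n in ["scene","side"]]; save(c2[1],"s5.png"); Q=np.vstack([cloud(x) for x in c2])
for n,A in [("wrist",P),("ext",Q)]:
    r=A[(A[:,2]>.012)&(A[:,2]<.07)&(A[:,0]>.37)&(A[:,0]<.48)&(A[:,1]>.014)&(A[:,1]<.09)]; print(n,"roll",len(r))
    if len(r)>50: print(cyl(r,.033,.076,[.4266,.0527,.033,1.729,0]))
    r=A[(A[:,2]>.012)&(A[:,2]<.06)&(A[:,0]>.37)&(A[:,0]<.46)&(A[:,1]>.099)&(A[:,1]<.19)]; print(" bar",len(r), r.min(0) if len(r) else '',r.max(0) if len(r) else '')
    b=r[(r[:,1]<.14)]
    if len(b)>20: print(cyl(b,.015,.13,[.42,.09,.029,1.729,0]))
E
```

```text
[0.418 0.103 0.127] [-3.1398 -0.0012  1.7338]
wrist roll 8150
(array([ 0.4276,  0.0498,  0.0319,  1.721 , -0.0011]), np.float64(0.0007704529503267862))
 bar 3479 [0.3978 0.099  0.0178] [0.4336 0.171  0.0451]
(array([0.4229, 0.0749, 0.0274, 1.7239, 0.0053]), np.float64(0.0005659143757724421))
ext roll 1020
(array([ 0.4267,  0.0526,  0.0331,  1.725 , -0.0008]), np.float64(0.0016597382199321133))
 bar 367 [0.3982 0.0992 0.0174] [0.433  0.1744 0.0475]
(array([0.4223, 0.0759, 0.0287, 1.7293, 0.0014]), np.float64(0.0016785035146894651))
```

View pics/s5.png

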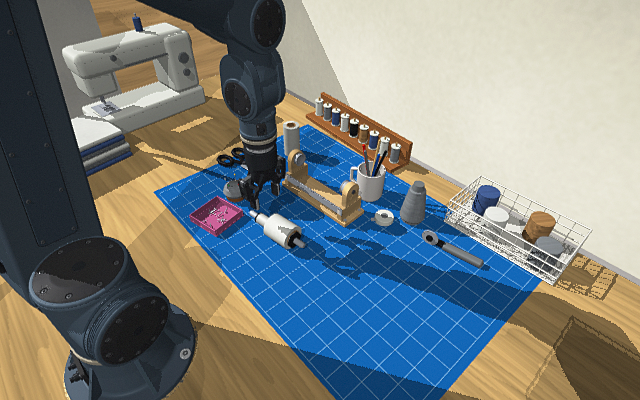

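Emit:
drive_tool([
  [0.5,0.001,0,0.05,0,0,0.004],
  [0.3,0.001,0,0.043,0,0,0.004],
  [0,0,0,0,0,0,0],
  [-1,0,0,0,0,0,0],
  [-1,0,0,0,0,0,0],
  [-1,0,0,0,0,0,0],
  [-1,0,0,0,0,0,0],
])

```text
clock: 10.58
tool_pos: [0.4184, 0.1038, 0.0347]
eef_rot: [-3.141, -0.001, 1.722]
contact_force: [-0.5, 0.3, 2.9]
grip_width: 0.0281
grip_force: 59.2
```

Emit:
drive_tool([
  [-1,0,0,-0.01,0,0,0],
  [-1,0,0,-0.02,0,0,0],
  [-1,0,0,-0.03,0,0,0],
  [-1,0,0,-0.04,0,0,0],
  [-1,0,0,-0.04,0,0,0],
  [-1,0,0,0,0,0,0],
])

```text
clock: 11.32
tool_pos: [0.4195, 0.1039, 0.1769]
eef_rot: [3.138, -0.002, 1.722]
contact_force: [-0.1, -0.1, -3.0]
grip_width: 0.0284
grip_force: 59.7
```

```bash
python3 - <<'E'
from sp import *
c=cam("wrist"); save(c,"w6.png"); P,L,p,Rc=spindle(c); s=bot.state(); print(p,Rc.as_euler('xyz'),s["grip_width"],s["contact_force"],s["ft_torque"])
q=L[(abs(L[:,1])<.045)&(L[:,2]<.06)&(L[:,2]>-.05)]
for k in np.arange(-.15,.12,.01):
    g=q[(q[:,0]>=k)&(q[:,0]<k+.01)]
    if len(g)>5: print(round(k,3),len(g),"y",g[:,1].min(),g[:,1].max(),"top z",np.percentile(g[:,2],2))
from go import *
c2=[cam(n) for n in ["scene","side"]]; save(c2[1],"s6.png"); Q=np.vstack([cloud(x) for x in c2])
L=Rc.inv().apply(Q-p)
r=L[(abs(L[:,1])<.045)&(L[:,2]>-.04)&(L[:,2]<.06)&(L[:,0]>-.1)&(L[:,0]<-.02)]
# cylinder fit in tool frame
print("roll tool frame",len(r),cyl(r,.033,.076,[-.055,0,.01,0,0]))
r=L[(abs(L[:,1])<.02)&(L[:,2]>-.03)&(L[:,2]<.06)&(L[:,0]>.014)&(L[:,0]<.08)]
print("ahead",len(r)); 
for k in np.arange(.01,.08,.01):
    g=r[(r[:,0]>=k)&(r[:,0]<k+.01)]
    if len(g)>3: print(round(k,3),len(g),np.median(g,0),g[:,1].min(),g[:,1].max(),g[:,2].min())
E
```

```text
[0.4185 0.1037 0.1751] [ 3.1411 -0.0016  1.7221] 0.028406857136167966 [ 0.0137 -1.9411 -3.2222] [ 0.0718  0.0262 -0.0051]
-0.03 13 y -0.01579043783944453 0.016019591560203036 top z 0.005206805270329608
-0.02 2952 y -0.043406503681482085 0.04466346857326208 top z -0.047992324869353314
-0.01 3888 y -0.044989046562829094 0.044996400600256 top z -0.049287056641513366
0.0 5472 y -0.044189140101413366 0.044944438456435906 top z -0.04949733653745575
0.01 6984 y -0.04497150254667733 0.04498994894938287 top z -0.04944987509931351
0.02 1631 y -0.014159224376270861 0.015183861579972526 top z -0.01041278496960518
0.03 2072 y -0.014611271073607676 0.01575771514807553 top z -0.010680583073223254
0.04 991 y -0.007792810455079831 0.008250822710019359 top z -0.0037285082878449304
0.05 1025 y -0.008008026719606884 0.008131907070846179 top z -0.003934402198688188
0.06 843 y -0.00795087403844927 0.008045530903000555 top z -0.0037812989539395695
roll tool frame 1305 (array([-0.0576,  0.0012,  0.0108, -0.0117, -0.0185]), np.float64(0.0019131710215284762))
ahead 185
0.01 25 [ 0.0173  0.0077 -0.0053] -0.019493182423192368 0.015145218280392078 -0.019920360430579452
0.02 35 [ 0.0247  0.0071 -0.0052] -0.009857775509858285 0.014011506117048404 -0.010004266482513614
0.03 53 [ 0.0374  0.0053 -0.003 ] -0.012125578203045983 0.015942440517235517 -0.011176823411682081
0.04 22 [ 0.046   0.0027 -0.0007] -0.005491740799637556 0.006979337462798201 -0.004082675956044013
0.05 22 [0.055  0.0031 0.0007] -0.008207770573403531 0.0074472779854016105 -0.003558372650179501
0.06 21 [0.0655 0.003  0.0002] -0.005663330054560831 0.006650947056160447 -0.0032453975346582145
0.07 7 [ 0.071  -0.0001  0.0039] -0.00464281374441475 0.002975065546562414 -0.001044786210820583
```

View pics/s6.png

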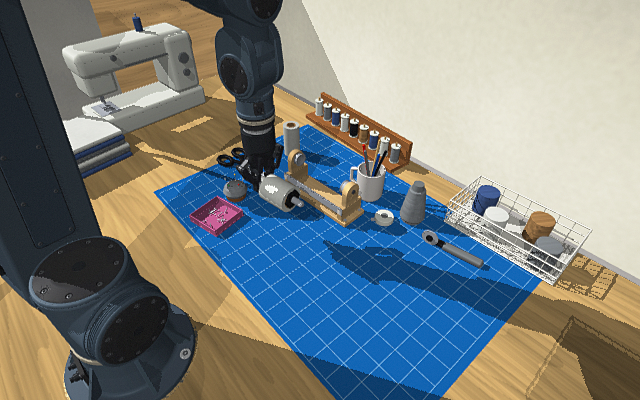

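```bash
cat >> go.py <<'E'
H=np.array([.614,.109,0]); HY=1.622
TIP=np.array([.0685,.0003,.0042]); DROOP=.02
def hv(): return np.array([np.cos(HY),np.sin(HY),0])
def tiptarget(u,z,th,lat=0):
    """tip (free-spring) at u along cup line from H, height z, spindle tilt th"""
    Rg=Rt(HY,th+DROOP); h=hv(); n=np.array([h[1],-h[0],0])
    return H+u*h+lat*n+[0,0,z]-Rg.apply(TIP),Rg
E
python3 - <<'E'
from go import *
T,Rg=tiptarget(.065,.17,.27); print(T,Rg.apply([1,0,-.02])); go(T,Rg,5)
E
```

```text
[0.6137 0.1095 0.1936] [-0.0493  0.9627 -0.2668]
clock 11.475 turn/row [ 0.0022 -0.0582  0.02  ] dist/row 0.039495095653260384
[np.float64(-0.0047), np.float64(0.039), np.float64(-0.0042)] [np.float64(-0.0042), np.float64(0.0391), np.float64(-0.004)] [np.float64(-0.0036), np.float64(0.0391), np.float64(-0.0039)] [np.float64(-0.003), np.float64(0.0392), np.float64(-0.0038)] [np.float64(-0.0025), np.float64(0.0392), np.float64(-0.0037)]
```

Emit:
drive_tool([
  [-1,-0.005,0.039,-0.004,0.002,-0.058,0.02],
  [-1,-0.004,0.039,-0.004,0.002,-0.058,0.02],
  [-1,-0.0035,0.039,-0.004,0.002,-0.058,0.02],
  [-1,-0.003,0.039,-0.004,0.002,-0.058,0.02],
  [-1,-0.0025,0.039,-0.0035,0.002,-0.058,0.02],
  [-1,0,0,0,0,0,0],
  [-1,0,0,0,0,0,0],
])

```text
clock: 12.35
tool_pos: [0.6126, 0.1094, 0.1926]
eef_rot: [-3.14, 0.289, 1.623]
contact_force: [-0.8, -1.1, -1.5]
grip_width: 0.0284
grip_force: 60.3
```

```bash
python3 - <<'E'
from sp import *
from go import *
c=cam("wrist"); save(c,"w7.png"); P,L,p,Rc=spindle(c); print(p,Rc.as_euler('xyz'),bot.state()["contact_force"],bot.state()["grip_width"])
c2=[cam(n) for n in ["scene","side"]]; Q=np.vstack([cloud(x) for x in c2])
h=hv(); n=np.array([h[1],-h[0],0])
for nm,A in [("w",P),("ext",Q)]:
    u=(A-H)@h; l=(A-H)@n; z=A[:,2]
    # inside-facing features
    for nn,s in [("left",1),("right",-1)]:
        m=(abs(l)<.05)&(s*u>.085)&(s*u<.14)&(z>.06)&(z<.126)
        uu,ll,zz=s*u[m],l[m],z[m]
        if m.sum()<20: print(nm,nn,m.sum()); continue
        print(nm,nn,m.sum(),"u pct",np.percentile(uu,[1,10,50,90,99]),"l",np.percentile(ll,[1,99]),"zmax",np.percentile(zz,99))
        t=zz>.1; print("   top part l",np.percentile(ll[t],[1,50,99]),"u",np.percentile(uu[t],[1,99]))
    # spindle tip
L2=L[(abs(L[:,1])<.02)&(L[:,0]>.025)&(L[:,0]<.09)&(L[:,2]<.025)&(L[:,2]>-.03)]
for k in np.arange(.025,.085,.005):
    g=L2[(L2[:,0]>=k)&(L2[:,0]<k+.005)]
    if len(g)>5: print(round(k,3),len(g),g[:,1].min(),g[:,1].max(),np.percentile(g[:,2],2))
E
```

```text
[0.6125 0.1093 0.1933] [-3.1412  0.289   1.6222] [-0.3571 -0.6597 -2.2265] 0.028092406760894112
w left 4192 u pct [0.0853 0.0884 0.1019 0.1121 0.1145] l [-0.0242  0.025 ] zmax 0.12088916901067868
   top part l [-0.0225  0.001   0.0245] u [0.0853 0.1145]
w right 0
ext left 668 u pct [0.0855 0.0894 0.1056 0.1185 0.1203] l [-0.041   0.0259] zmax 0.1220851417314238
   top part l [-0.0252 -0.0008  0.0237] u [0.086  0.1194]
ext right 494 u pct [0.0867 0.0939 0.1126 0.1187 0.1205] l [-0.0393  0.0274] zmax 0.12235854972458583
   top part l [-0.0237 -0.0022  0.0257] u [0.0867 0.1205]
0.025 824 -0.014922997050003318 0.014090658914215477 -0.007595061295137755
0.03 859 -0.01525711839919041 0.014796176291487913 -0.008129220821491489
0.035 1239 -0.015457862221471943 0.014915737810251479 -0.007690317594936397
0.04 474 -0.008195322035510863 0.007411198221302093 -0.0009488329213012716
0.045 503 -0.00861701950506373 0.007377513387148908 -0.0010076371999197377
0.05 516 -0.008492903913209914 0.007318641496237796 -0.0009446011027306103
0.055 513 -0.008841214570869746 0.007307444964252294 -0.0009961700126740816
0.06 540 -0.008816146254903401 0.007236357265646024 -0.0012965764854221925
0.065 358 -0.008586182596703669 0.00718891295491473 -0.0005842164533171892
```

View pics/w7.png

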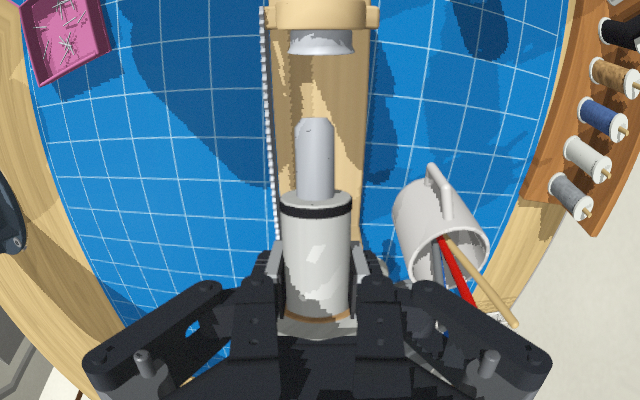

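```bash
sed -i 's/^H=.*/H=np.array([.6148,.109,0]); HY=1.622/; s/^TIP=.*/TIP=np.array([.0685,-.0007,.0068]); DROOP=.012/' go.py
python3 - <<'E'
from go import *
T1,R1=tiptarget(.080,.14,.28); print(T1); go(T1,R1,2); T2,R2=tiptarget(.080,.101,.28); go(T2,R2,2,p0=T1,R0=R1); print(T2)
E
```

```text
[0.6147 0.1254 0.1662]
clock 12.5 turn/row [ 0.0007 -0.0016 -0.0003] dist/row 0.016217553449942478
[np.float64(0.0117), np.float64(0.0013), np.float64(0.0112)] [np.float64(0.0117), np.float64(0.0014), np.float64(0.0112)]
clock 12.5 turn/row [0. 0. 0.] dist/row 0.019500000000000003
[np.float64(0.0056), np.float64(-0.0), np.float64(0.0187)] [np.float64(0.0056), np.float64(-0.0), np.float64(0.0187)]
[0.6147 0.1254 0.1272]
```

Emit:
drive_tool([
  [-1,0.0117,0.0013,0.0112,0,-0.0016,0],
  [-1,0.0117,0.0014,0.0112,0,-0.0016,0],
  [-1,0.0056,0,0.0187,0,0,0],
  [-1,0.0056,0,0.0187,0,0,0],
  [-1,0,0,0,0,0,0],
  [-1,0,0,0,0,0,0],
])

```text
clock: 13.25
tool_pos: [0.6159, 0.126, 0.1275]
eef_rot: [3.139, 0.292, 1.621]
contact_force: [1.2, 0.6, -3.0]
grip_width: 0.0283
grip_force: 60.3
```

```bash
python3 - <<'E'
from sp import *
from go import *
c=cam("wrist"); save(c,"w8.png"); P,L,p,Rc=spindle(c); print(p,Rc.as_euler('xyz'),bot.state()["contact_force"],bot.state()["grip_width"])
L2=L[(abs(L[:,1])<.02)&(L[:,0]>.025)&(L[:,0]<.09)&(L[:,2]<.025)&(L[:,2]>-.03)]
for k in np.arange(.025,.085,.005):
    g=L2[(L2[:,0]>=k)&(L2[:,0]<k+.005)]
    if len(g)>5: print(round(k,3),len(g),g[:,1].min(),g[:,1].max(),np.percentile(g[:,2],2))
h=hv(); n=np.array([h[1],-h[0],0]); u=(P-H)@h; l=(P-H)@n; z=P[:,2]
m=(abs(l)<.03)&(u>.084)&(u<.099)&(z>.07)&(z<.122); print(m.sum(),"cup u",np.percentile(u[m],[1,50]),"l",np.percentile(l[m],[1,99]),"z",np.percentile(z[m],[50,99]))
s=cam("side"); save(s,"s8.png"); im=s["frame"][150:270,260:420]; cv2.imwrite("pics/s8c.png",cv2.cvtColor(cv2.resize(im,None,fx=4.5,fy=4.5,interpolation=2),cv2.COLOR_RGB2BGR))
E
```

```text
[0.6161 0.126  0.1279] [3.1382 0.292  1.6212] [ 0.4661 -0.0711 -2.3233] 0.028391016381988706
0.025 831 -0.015329097447190862 0.013771764078827546 -0.007844001930937232
0.03 839 -0.01558524765402141 0.014461579795603677 -0.008292651909553826
0.035 1244 -0.015857922652860776 0.014628465476382248 -0.007784241439943429
0.04 482 -0.008569181183356504 0.0070475487637563445 -0.0011718618810942008
0.045 501 -0.008996979477579653 0.007018125057400825 -0.0011969809757653908
0.05 512 -0.008813520312201254 0.006944179005540707 -0.0011603519885864633
0.055 518 -0.009159342489245034 0.006916883067684677 -0.0013151411568340945
0.06 528 -0.009215818838379351 0.006907298066676285 -0.001292141327512443
0.065 581 -0.016382021588321 0.012370978193236935 -0.00996387176212546
0.07 1315 -0.01996061478996974 0.01785345538855032 -0.009940703758117687
0.075 1299 -0.01942122834671686 0.017477580894611378 -0.011279337582307002
0.08 1710 -0.019912444385726487 0.01964388217655053 -0.017653961388353335
3538 cup u [0.0847 0.091 ] l [-0.0171  0.0181] z [0.1138 0.1182]
```

View pics/w8.png

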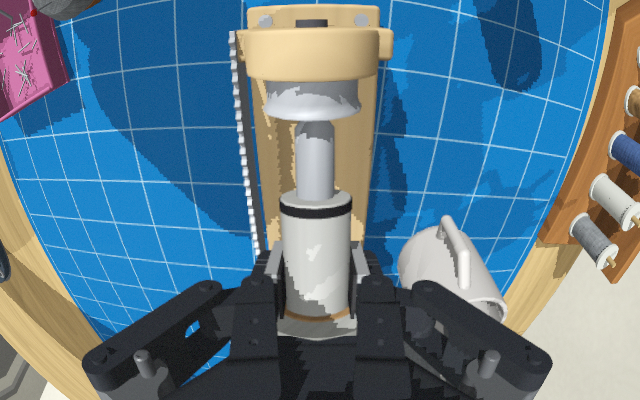

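Emit:
drive_tool([
  [-1,0.005,-0.0005,0,0,0,0],
  [-1,0.005,0,0,0,0,0],
  [-1,0.004,0,0,0,0,0],
  [-1,0,0,0,0,0,0],
])

```text
clock: 13.85
tool_pos: [0.6146, 0.139, 0.1233]
eef_rot: [3.139, 0.293, 1.621]
contact_force: [0.9, -3.8, -1.3]
grip_width: 0.0284
grip_force: 60.4
```

Emit:
drive_tool([
  [-1,0.004,0,0,0,0,0],
  [-1,0.004,0,0,0,0,0],
  [-1,0,0,0,0,0,0],
])

```text
clock: 14.22
tool_pos: [0.6142, 0.1466, 0.1209]
eef_rot: [3.139, 0.293, 1.621]
contact_force: [-0.2, -5.7, 0.0]
grip_width: 0.0285
grip_force: 60.4
```

```bash
python3 - <<'E'
from sp import *
from go import *
c=cam("wrist"); save(c,"w9.png"); P,L,p,Rc=spindle(c); s=bot.state(); print(p,Rc.as_euler('xyz'),s["contact_force"],s["ft_torque"],s["grip_width"])
h=hv(); n=np.array([h[1],-h[0],0]); t=p+Rc.apply(TIP); print("free tip u,l,z",(t-H)@h,(t-H)@n,t[2])
L2=L[(abs(L[:,1])<.02)&(L[:,0]>.02)&(L[:,0]<.09)&(L[:,2]<.025)&(L[:,2]>-.03)]
for k in np.arange(.02,.07,.004):
    g=L2[(L2[:,0]>=k)&(L2[:,0]<k+.004)]
    if len(g)>5: print(round(k,3),len(g),g[:,1].min(),g[:,1].max(),np.percentile(g[:,2],2))
E
```

```text
[0.6142 0.1465 0.121 ] [3.1392 0.2928 1.6213] [ 0.5996 -5.4932 -0.4837] [-0.5089  0.0842 -0.0324] 0.028116694553593207
free tip u,l,z 0.10109186087066724 0.0006826717449409962 0.09468005180361974
0.02 630 -0.014461223469937636 0.01425336946470968 -0.008553520473390992
0.024 655 -0.014802832503879565 0.01404280197573066 -0.008462197584687123
0.028 638 -0.015074573645108811 0.013923501213673747 -0.008531903078953077
0.032 791 -0.015596952054897471 0.014568874956649599 -0.008980965964155282
0.036 992 -0.01490525291689775 0.01476811551231393 -0.007563573011532975
0.04 380 -0.008331249545775842 0.007301269125734117 -0.0019437185052818562
0.044 286 -0.015391570930432802 0.012949402900896346 -0.010888657443447091
0.048 1021 -0.019911230038248105 0.0180223961218103 -0.010467092129588306
0.052 967 -0.01962901966038716 0.018304008706559075 -0.011324311908112467
0.056 839 -0.01847401044446565 0.01679857723405515 -0.016631420132807568
0.06 1207 -0.019994539892876827 0.019979954898851567 -0.01845315843350354
0.064 1381 -0.019977057828581092 0.019916759945010545 -0.019836060473165686
0.068 1421 -0.019978506877218433 0.019915774781754908 -0.020983630069021243
```

```bash
cat > chain.py <<'E'
from go import *
def chain(wps):
    s=bot.state(); p=np.array(s["tool_pos"]); Rc=R.from_euler('xyz',s["eef_rot"])
    for pr,th,z,lat in wps:
        T,Rg=tiptarget(.096+pr*np.cos(th),z-pr*np.sin(th),th,lat)
        print(np.round(Rc.inv().apply(T-p),4),np.round((Rc.inv()*Rg).as_rotvec(),4)); p,Rc=T,Rg
E
python3 - <<'E'
from chain import *
chain([(.009,.27,.0965,.0005),(.013,.25,.0965,.0005),(.017,.22,.0965,.0005),(.018,.19,.0965,.0005),(.018,.19,.0965,.0005)])
E
```

```text
[ 0.0035 -0.0001  0.0003] [ 0.0022  0.0108 -0.0007]
[0.0039 0.     0.0011] [0.   0.02 0.  ]
[ 0.0038 -0.      0.0015] [0.   0.03 0.  ]
[0.0008 0.     0.0015] [-0.    0.03 -0.  ]
[0. 0. 0.] [0. 0. 0.]
```

Emit:
drive_tool([
  [-1,0.0035,0,0.0003,0.002,0.011,0],
  [-1,0.004,0,0.001,0,0.02,0],
  [-1,0.004,0,0.0015,0,0.03,0],
  [-1,0.001,0,0.0015,0,0.03,0],
  [-1,0,0,0,0,0,0],
  [-1,0,0,0,0,0,0],
])

```text
clock: 15.02
tool_pos: [0.6135, 0.1562, 0.1135]
eef_rot: [3.141, 0.203, 1.62]
contact_force: [-0.2, -9.7, 0.4]
grip_width: 0.0285
grip_force: 60.4
```

```bash
cat > chk.py <<'E'
from sp import *
from chain import *
import sys
def chk(tag):
    c=cam("wrist"); save(c,"w%s.png"%tag); P,L,p,Rc=spindle(c); s=bot.state(); print(p,Rc.as_euler('xyz'),s["contact_force"],s["ft_torque"],s["grip_width"])
    h=hv(); n=np.array([h[1],-h[0],0]); t=p+Rc.apply(TIP); print("free tip u,l,z",(t-H)@h,(t-H)@n,t[2])
    L2=L[(abs(L[:,1])<.02)&(L[:,0]>.02)&(L[:,0]<.06)&(L[:,2]<.025)&(L[:,2]>-.03)]
    for k in np.arange(.02,.052,.004):
        g=L2[(L2[:,0]>=k)&(L2[:,0]<k+.004)]
        if len(g)>5: print(round(k,3),len(g),g[:,1].min(),g[:,1].max(),np.percentile(g[:,2],2))
    for cn in ["scene","side"]:
        s=cam(cn); save(s,cn[:2]+tag+".png"); A=cloud(s)
        u=(A-H)@h; l=(A-H)@n; z=A[:,2]; B=np.stack([u,l,z],1)
        r=B[(u>-.06)&(u<.01)&(abs(l)<.045)&(z>.075)&(z<.2)]
        if len(r)>60: print(cn,"roll (u,l,z,yaw,pitch)",len(r),cyl(r,.033,.076,[-.02,0,.11,0,-.2]))
        r=B[(u>-.115)&(u<-.065)&(abs(l)<.03)&(z>.085)&(z<.2)]
        for k in np.arange(-.115,-.065,.005):
            g=r[(r[:,0]>=k)&(r[:,0]<k+.005)]
            if len(g)>4: print(cn,"u",round(k,3),len(g),"l",g[:,1].min(),g[:,1].max(),"zmax",g[:,2].max())
E
python3 -c "
from chk import *
chk('10')"
```

```text
[0.6135 0.1562 0.1135] [3.1415 0.2034 1.6204] [-0.7985 -8.5318 -0.582 ] [-1.4092  0.0536  0.0016] 0.028273748247432614
free tip u,l,z 0.11293242187739694 0.0005234816849182386 0.09298921599223822
0.02 623 -0.014456390941041746 0.014212733538176394 -0.008569515587099867
0.024 669 -0.014713818128916497 0.014089912393983394 -0.008553295530627988
0.028 645 -0.015318105697990445 0.014017215486688385 -0.008645656941700783
0.032 568 -0.015281784940171851 0.014702517852599234 -0.009495652843825204
0.036 906 -0.019743162484616765 0.018465953807452546 -0.011601088863318074
0.04 961 -0.019874628488900904 0.018535209279579672 -0.011469320783066875
0.044 894 -0.01841879317461338 0.016564441745905923 -0.012352775876868134
0.048 733 -0.019910352110102714 0.019307816261438182 -0.017725953039276734
scene roll (u,l,z,yaw,pitch) 309 (array([-0.0192,  0.0003,  0.1149, -0.0666, -0.075 ]), np.float64(0.002340036513080844))
scene u -0.115 22 l -0.022926482004654247 0.0265365576239075 zmax 0.1215655503017099
scene u -0.11 27 l -0.014168636891811795 0.026142164950013418 zmax 0.12337570310013835
scene u -0.10
[... 701 characters left out ...]
316020688846896
side u -0.11 31 l -0.025291032093119135 0.020360548014172763 zmax 0.12313749180929379
side u -0.105 24 l -0.025143967883477183 0.00807897428408221 zmax 0.12377442841534492
side u -0.1 11 l -0.017202554705762648 0.007113952019782126 zmax 0.11706770915384102
side u -0.095 20 l -0.018428903320405816 0.006605681679073116 zmax 0.11825400302173283
side u -0.09 22 l -0.01901444393718108 0.013120938126950402 zmax 0.11902080143983573
side u -0.08 14 l -0.005676581640004222 0.00668437145127286 zmax 0.13879576794246262
side u -0.075 10 l -0.005961033096121301 0.005271077525654314 zmax 0.1394465642857008
side u -0.07 9 l -0.006455283123935988 0.005033518890530703 zmax 0.13920258634331728
```

```bash
python3 - <<'E'
from chain import *
chain([(.0185,.13,.0965,.0005),(.0185,.08,.097,.0005),(.0185,.03,.0975,.0005),(.0185,.0,.0975,.0005)])
E
```

```text
[0.0008 0.0001 0.0028] [-0.0002  0.0615 -0.0014]
[-0.0004 -0.      0.002 ] [-0.    0.05 -0.  ]
[-0.0003  0.      0.002 ] [0.   0.05 0.  ]
[-0.0002 -0.      0.0015] [-0.    0.03 -0.  ]
```

Emit:
drive_tool([
  [-1,0.001,0,0.003,0,0.06,0],
  [-1,-0.0004,0,0.002,0,0.05,0],
  [-1,-0.0003,0,0.002,0,0.05,0],
  [-1,-0.0002,0,0.0015,0,0.03,0],
  [-1,0,0,0,0,0,0],
  [-1,0,0,0,0,0,0],
])

```text
clock: 15.92
tool_pos: [0.6135, 0.1549, 0.1045]
eef_rot: [-3.141, 0.014, 1.62]
contact_force: [0.6, -9.9, -2.1]
grip_width: 0.0285
grip_force: 60.4
```

```bash
python3 -c "
from chk import *
chk('11')
im=cv2.imread('pics/si11.png')[150:250,270:390]; im2=cv2.imread('pics/sc11.png')[180:300,260:350]
a=cv2.resize(im,(480,400),interpolation=2); b=cv2.resize(im2,(300,400),interpolation=2); cv2.imwrite('pics/m11.png',np.hstack([a,b]))"
```

```text
[0.6135 0.155  0.1045] [-3.1413  0.0139  1.6202] [ -0.1493 -10.4575  -2.9025] [-1.7849  0.0031  0.0203] 0.02825126789780707
free tip u,l,z 0.1143631580525777 0.0005092552893079519 0.09678566774373355
0.02 634 -0.0143579072556895 0.014311531741401448 -0.00862025055970841
0.024 663 -0.015014704430412583 0.01410188639958428 -0.0086651835222928
0.028 644 -0.015282570762493333 0.01464528841965133 -0.008765747412399267
0.032 783 -0.015240798730208295 0.014659973616375915 -0.009219463248723265
0.036 531 -0.019640550327949643 0.01820649249782446 -0.013793182070751699
0.04 1061 -0.0195582147517211 0.018336914658757888 -0.012875811560251322
0.044 947 -0.018345622355352656 0.0162948824682562 -0.012359299202664467
0.048 885 -0.01810307774444973 0.016056817464325798 -0.012243685652321224
scene roll (u,l,z,yaw,pitch) 176 (array([-0.01  ,  0.0001,  0.0944, -0.0092,  0.0081]), np.float64(0.0014106912656214425))
scene u -0.115 21 l -0.02240518776865265 0.026934938031033914 zmax 0.12333694775079418
scene u -0.11 30 l -0.018830862933277893 0.02698816905934361 zmax 0.12285006177744129
scene u -0.105 42 
[... 778 characters left out ...]
394668901471662
side u -0.11 32 l -0.025864952804451315 0.012599147440913012 zmax 0.1225681033929279
side u -0.105 20 l -0.025502517622904855 0.02076546414901472 zmax 0.12115808826863872
side u -0.1 11 l -0.015518206268848037 0.006253094926114784 zmax 0.11919838205767774
side u -0.095 22 l -0.016261501866081284 0.010684544271742289 zmax 0.11791440729712444
side u -0.09 21 l -0.016840328678220835 0.011464293973917513 zmax 0.12008047431299063
side u -0.08 6 l -0.004194659196181219 0.002194550433196402 zmax 0.10862418091846571
side u -0.075 7 l -0.0049202123435217555 0.007138197105431313 zmax 0.10727983161706744
side u -0.07 10 l -0.00430434295879387 0.0054697654167192985 zmax 0.108781411162727
```

View pics/m11.png

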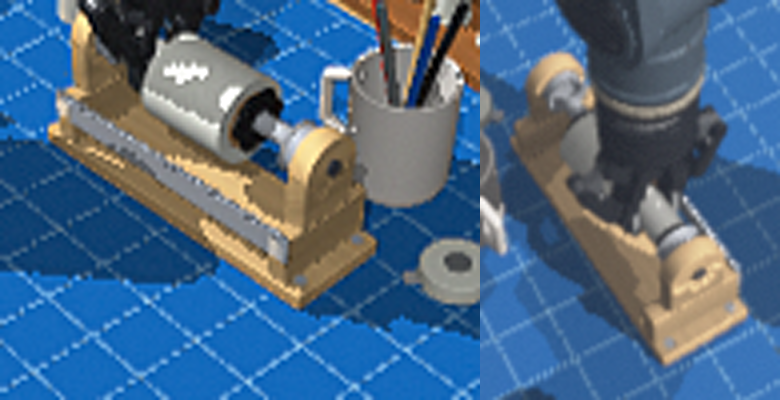

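Emit:
drive_tool([
  [-1,0,0,0.0015,0,0,0],
  [-1,-0.003,0,0,0,0,0],
  [-1,-0.003,0,0,0,0,0],
  [-1,-0.003,0,0,0,0,0],
  [-1,-0.003,0,0,0,0,0],
  [-1,0,0,0,0,0,0],
])

```text
clock: 16.82
tool_pos: [0.6143, 0.1438, 0.1036]
eef_rot: [3.141, 0.012, 1.621]
contact_force: [0.1, -5.9, -0.6]
grip_width: 0.0282
grip_force: 60.8
```

```bash
python3 -c "
from chk import *
chk('12')" | grep -v 'u -0.1[01]'
```

```text
[0.6144 0.1439 0.1037] [3.1411 0.0121 1.6208] [-1.0921 -6.1636  0.3987] [-0.845   0.1516  0.1061] 0.028246570468771205
free tip u,l,z 0.10326356756791565 0.0007402253465469966 0.09602834294643657
0.02 625 -0.014450132834119748 0.01418136085096363 -0.008943792670859388
0.024 660 -0.01473106665240334 0.014059128789840235 -0.00886225211379036
0.028 649 -0.015302419130470375 0.01466837507726796 -0.009130177445291054
0.032 888 -0.01563934468753398 0.014921042302374786 -0.009568302049579725
0.036 875 -0.014992117810855198 0.013799203507783136 -0.00747571480035493
0.04 383 -0.008700255649934884 0.007287946580615509 -0.0023632430955260555
0.044 265 -0.008677896470651607 0.00726307672923518 -0.002583976378930765
0.048 746 -0.019932993200274567 0.018421593990059344 -0.01450420935027932
scene roll (u,l,z,yaw,pitch) 159 (array([-0.0212,  0.0006,  0.0919, -0.0205, -0.0104]), np.float64(0.0013322166596851052))
scene u -0.1 54 l -0.021383667228075966 0.02548491599372295 zmax 0.1225280605607375
scene u -0.095 18 l -0.013459448845509831 0.01789328360482604 zmax 0.11653912011003453
scene u -0.09 45 l 
[... 263 characters left out ...]
.0028423482576981625 0.005856459503091052 zmax 0.10545097645480139
side roll (u,l,z,yaw,pitch) 545 (array([-0.0152,  0.0018,  0.094 , -0.0111,  0.0062]), np.float64(0.0016272749192817301))
side u -0.1 10 l -0.019252045364249532 0.006571359092006292 zmax 0.11863039304218881
side u -0.095 26 l -0.018260998754108772 0.012625438550984325 zmax 0.1185535511679221
side u -0.09 19 l -0.016796168963629936 0.01038237581467205 zmax 0.12039065424408912
side u -0.08 5 l -0.0063027563710242734 0.00554321901690777 zmax 0.10822849830770787
side u -0.075 7 l -0.00488029507447386 0.0019466880854088805 zmax 0.1047994304805473
side u -0.07 11 l -0.019295982467850175 0.004617288167763356 zmax 0.10628050179849624
```

Emit:
drive_tool([
  [-1,-0.002,0,0.001,0,0,0],
  [-1,-0.001,0,0.001,0,0,0],
  [-1,0,0,0,0,0,0],
])

```text
clock: 17.35
tool_pos: [0.6147, 0.1411, 0.1017]
eef_rot: [3.141, 0.012, 1.621]
contact_force: [-0.0, -4.5, 0.6]
grip_width: 0.028
grip_force: 60.7
```

Emit:
drive_tool([
  [-0.35,0,0,0,0,0,0],
  [-0.2,0,0,0,0,0,0],
  [0,0,0,0,0,0,0],
  [0,0,0,0,0,0,0],
  [0,0,0,-0.02,0,0,0],
  [0,0,0,-0.04,0,0,0],
  [0.2,0,0,-0.05,0,0,0],
  [0.2,0,0,-0.05,0,0,0],
  [0.2,0,0,0,0,0,0],
])

```text
clock: 18.48
tool_pos: [0.616, 0.144, 0.266]
eef_rot: [3.134, 0.01, 1.622]
contact_force: [0.4, -0.3, -0.6]
grip_width: 0.0514
grip_force: 0.0
```

```bash
python3 -c "
from chk import *
chk('13')
h=hv(); n=np.array([h[1],-h[0],0]); c=cam('wrist'); A=cloud(c); u=(A-H)@h; l=(A-H)@n; z=A[:,2]
for k in np.arange(-.05,.1,.006):
    m=(u>=k)&(u<k+.006)&(abs(l)<.04)&(z>.075)&(z<.14)
    if m.sum()>5: print('w u',round(k,3),m.sum(),'l',l[m].min(),l[m].max(),'ztop',np.percentile(z[m],98))
im=cv2.imread('pics/si13.png')[140:250,260:392]; im2=cv2.imread('pics/w13.png')
cv2.imwrite('pics/m13.png',np.hstack([cv2.resize(im,(480,400),interpolation=2),cv2.resize(im2[:,160:480],(320,400))]))" | grep -v 'u -0.1[01]'
```

```text
[0.6151 0.1437 0.2634] [3.1374 0.0102 1.6215] [ 0.3691 -0.4585 -0.4424] [ 0.0009  0.0258 -0.0047] 0.05125169079873324
free tip u,l,z 0.10305926886367299 0.0014735769275078434 0.2558528420119944
scene roll (u,l,z,yaw,pitch) 440 (array([-0.0163,  0.0008,  0.0902, -0.0062,  0.0013]), np.float64(0.0013552613664560133))
scene u -0.1 27 l 0.003977993264560317 0.02509661509892925 zmax 0.12006535930636952
scene u -0.095 17 l -0.0006231558291507491 0.01842380728738553 zmax 0.11687980471316906
scene u -0.09 30 l -0.013862592855599204 0.01911879024716173 zmax 0.11781109142347657
scene u -0.085 6 l -0.001991347256206503 0.009390560648031288 zmax 0.10123027994226541
scene u -0.08 7 l -0.0025239085812493955 0.009693228552692537 zmax 0.10273322872674984
side roll (u,l,z,yaw,pitch) 551 (array([-0.0178,  0.002 ,  0.0919, -0.0143,  0.0051]), np.float64(0.0012643933711066746))
side u -0.1 10 l -0.016138822395637645 0.004750998234259864 zmax 0.11803293022071493
side u -0.095 20 l -0.017282981036529158 0.00788417146964063 zmax 0.11860490973582194
side u -0.09 24 l -0.017879704565467454 0.0131022016634300
[... 1654 characters left out ...]
15171637029454446 ztop 0.1101957692728441
w u 0.058 216 l -0.014083579416728043 0.016047698928448758 ztop 0.11036725518970483
w u 0.064 232 l -0.014139605709226864 0.01606460712739198 ztop 0.11035278073158603
w u 0.07 106 l -0.005722730503745165 0.00876396888296618 ztop 0.10340585612630881
w u 0.076 114 l -0.005716249478402222 0.00875601487728596 ztop 0.10386916150164746
w u 0.082 204 l -0.018770104598495495 0.020419518183333117 ztop 0.11739958612616103
w u 0.088 272 l -0.01610154397465763 0.01752785888300138 ztop 0.11641542586740931
w u 0.094 302 l -0.02541197413139214 0.025402130206646525 ztop 0.12002774929222149
w u 0.1 411 l -0.02509971503720883 0.02669388112605446 ztop 0.120813123953379
```

View pics/m13.png

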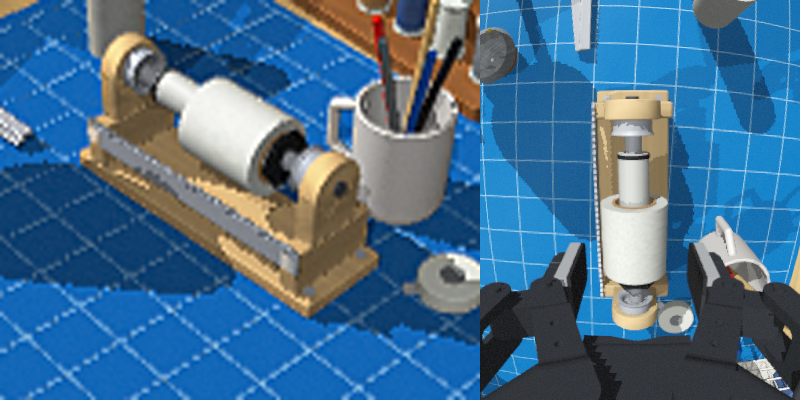

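Emit:
drive_tool([
  [0.2,0.008,-0.001,0.03,0,0,0],
  [0.2,0,0,0.05,0,0,0],
  [0.2,0,0,0.05,0,0,0],
  [0.2,0,0,0.025,0,0,0],
  [0.2,0,0,0,0,0,0],
  [0.2,-0.005,0,0,0,0,0],
  [0.2,-0.004,0,0,0,0,0],
  [0.2,-0.002,0,0,0,0,0],
  [0.2,-0.002,0,0,0,0,0],
  [0.2,0,0,0,0,0,0],
])

```text
clock: 19.92
tool_pos: [0.6139, 0.1364, 0.1069]
eef_rot: [3.141, 0.011, 1.621]
contact_force: [-0.2, -0.4, -0.2]
grip_width: 0.0513
grip_force: 0.1
```

```bash
python3 -c "
from chk import *
s=bot.state(); h=hv(); print((s['tool_pos']-H)@h)
chk('14')" | grep -v ' u -0'
```

```text
0.027428287312584954
[0.6138 0.1365 0.1068] [3.141  0.0112 1.6213] [ 0.6047 -0.3791  0.1054] [ 0.003  -0.0023  0.0031] 0.051358461408259067
free tip u,l,z 0.09590212964073803 -0.0002789205469451274 0.09919310812128737
0.02 596 -0.013597021917994412 0.015370058420090293 -0.0036830105845348116
0.024 607 -0.01341938774972393 0.015470529803754324 -0.0035761113490351297
0.028 644 -0.01382413100660141 0.015432842010074261 -0.0036602364209751184
0.032 622 -0.013988227103518882 0.015501224070340165 -0.004041593305420841
0.036 1084 -0.014236590678321349 0.015934161882899985 -0.004102691602459463
0.04 457 -0.012321765121590321 0.014577343952923991 0.0027439791019234646
0.044 368 -0.007211422494775107 0.0084416503416068 0.0027811698095044895
0.048 369 -0.007096178963224419 0.008380914845881327 0.002758627748818561
scene roll (u,l,z,yaw,pitch) 127 (array([-0.0203,  0.0003,  0.0902,  0.0086, -0.014 ]), np.float64(0.00159170603779591))
side roll (u,l,z,yaw,pitch) 570 (array([-0.0204,  0.0017,  0.0922,  0.0029,  0.0311]), np.float64(0.012176693877148242))
```

Roll moved about 4 mm towards the collar. Now I back off and check.

Emit:
drive_tool([
  [0.2,0.006,0,0,0,0,0],
  [0.2,0.002,0,-0.01,0,0,0],
  [0.2,0,0,-0.05,0,0,0],
  [0.2,0,0,-0.05,0,0,0],
  [0.2,0,0,-0.05,0,0,0],
  [0.2,0,0,0,0,0,0],
  [0.2,0,0,0,0,0,0],
])

```text
clock: 20.95
tool_pos: [0.613, 0.1465, 0.2665]
eef_rot: [3.141, 0.011, 1.622]
contact_force: [-0.7, 0.4, 0.2]
grip_width: 0.0511
grip_force: 0.0
```

```bash
python3 -c "
from chk import *
chk('15')
h=hv(); n=np.array([h[1],-h[0],0]); c=cam('wrist'); A=cloud(c); u=(A-H)@h; l=(A-H)@n; z=A[:,2]
for k in np.arange(.004,.09,.004):
    m=(u>=k)&(u<k+.004)&(abs(l)<.04)&(z>.075)&(z<.14)
    if m.sum()>5: print('w u',round(k,3),m.sum(),'l',l[m].min(),l[m].max(),'ztop',np.percentile(z[m],98))
" | grep -v 'u -0.1[01]'
```

```text
[0.6127 0.1464 0.2657] [-3.1407  0.0114  1.6216] [-1.2179 -0.8546  0.254 ] [-0.0198 -0.0098  0.0883] 0.0514769319719434
free tip u,l,z 0.10584447459432167 -0.000866788643080962 0.25809889490162347
scene roll (u,l,z,yaw,pitch) 457 (array([-0.0201,  0.0006,  0.0902, -0.0029,  0.0079]), np.float64(0.0014031459793532584))
scene u -0.1 27 l -0.008429451698468933 0.025991158159925812 zmax 0.11704251774511332
scene u -0.095 17 l -0.003825069298396859 0.01807436304480475 zmax 0.1165386991476709
scene u -0.09 27 l -0.012681216938873995 0.01924517951925649 zmax 0.11788942045720163
scene u -0.085 14 l -0.008935674822299908 0.019218528183233406 zmax 0.11718393545211525
scene u -0.08 6 l -0.0032049941902784185 0.006987623487386835 zmax 0.10179314577789
side roll (u,l,z,yaw,pitch) 545 (array([-0.0202,  0.0016,  0.0918,  0.004 ,  0.0077]), np.float64(0.0013342615771722878))
side u -0.1 10 l -0.0179972077679036 0.006821563578605595 zmax 0.1178732072276426
side u -0.095 21 l -0.018059001970776204 0.012656230258475133 zmax 0.1179718662470387
side u -0.09 23 l -0.01874482625460822 0.012912485754326342 
[... 1327 characters left out ...]
500072476 ztop 0.11064768875102231
w u 0.06 130 l -0.013770625100440102 0.015766378776697103 ztop 0.1107261655132294
w u 0.064 193 l -0.013943534636868732 0.015810017224142887 ztop 0.11039047764957942
w u 0.068 68 l -0.006425611643655207 0.008352614334056497 ztop 0.10375011570541649
w u 0.072 81 l -0.006411208770318408 0.008359060619299764 ztop 0.10343089564483246
w u 0.076 70 l -0.006372681089972191 0.008300398801285847 ztop 0.10358079963280828
w u 0.08 50 l -0.0063581252074446796 0.008306423105736923 ztop 0.10376758130697185
w u 0.084 198 l -0.017849103695196045 0.020258685712419636 ztop 0.11756128046612538
w u 0.088 174 l -0.017042602057504186 0.018159212584307784 ztop 0.11637496763564247
```

Both ends are seated in the cups, the spindle is level, and the roll sits about 1 to 2 mm from the collar. The gripper is clear, so I'm handing the job in.

```bash
python3 -c "
from bench import bot
print(bot.finish_job())"
```

```text
the job is handed in; nothing more can be done
None
```

The roll is loaded: it hangs on the spindle about 1–2 mm from the collar, both spindle ends sit in the holder's cups, the gripper is clear and the other things were not touched; I handed the job in at about 21 s, and no verdict was returned.

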